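Load a vial rack through the spring gate of an analyser's draught hood

ROBOT

A 6-joint arm with a two-finger parallel gripper is mounted at the origin on the work surface. World frame = base frame: x ahead of the robot, y to its left, z up, the work surface at z = 0. Lengths are in mm, angles in rad, forces in N, time in s.
With the tool pointing down it reaches from about 325 to 1000 mm from the base axis. Payload 5.1 kg.
Tool frame: the origin (TCP) lies at the very end of the fingers, on their centre line; the grasp point (between the pads) lies 19 mm behind it (manip.hold_point_z is the distance from the TCP to the grasp point, in mm); z points along the fingers, y is the direction in which the jaws open and shut (so a half turn about z gives the same grasp; the last joint's range is limited). The gripper opens to 85 mm and grips with 20 to 120 N. Pads are 22 mm wide; open, the fingers measure 114 mm over their backs; the gripper's body (76 mm by 85 mm) begins 54 mm behind the grasp point. The pads swing forward as they close: fully open they stand 13 mm farther back than shut.
Start: joints at [1.019, 0.124, 1.65, -0, 1.367, -0.083], TCP at [293.698, 579.85, 231.322] pointing down, gripper open.
Joint ranges: [-2.61, 2.61], [-1.02, 2.33], [0.03, 2.71], [-1.35, 4.49], [0.32, 2.68], [-2.91, 2.91]. Speed limits (rad/s): [2.57, 2.57, 3.14, 3.14, 3.14, 3.14].

INTERFACE

Orientations are given as [roll, pitch, yaw] about the fixed x, y, z axes, in that order (R = Rz(yaw) Ry(pitch) Rx(roll)).
In Python, from plant import manip gives the robot as it stands. The module is installed in compiled form; this text tells all that it offers.
- The arm moves only by the tool apply_moves, never from a script. Its argument "moves" is a list of rows, each an object of numbers: "hand": the finger opening in mm, from 0 to 85.4; "x", "y", "z": the shift along the tool's x, y, z in units of 60 mm (1.0 is 60 mm); "rx", "ry", "rz": the turn, a rotation vector about the tool's x, y, z in units of 6 degrees (1.0 is 6 degrees). In form: [{"hand": .., "x": .., "y": .., "z": .., "rx": .., "ry": .., "rz": ..}, ...]. A call has 1 to 8 rows; each row is the pose to reach, as a shift and turn from the pose commanded when the call began, along the tool's axes at that moment; what a row does not reach only later rows make up. A row lasts 1/8 s, in which the tool goes at most 62.5 mm and 10.7 degrees, less where a joint would pass 70% of its speed; a pose out of reach is approached as far as the arm can. A call with a gripper value outside its range is refused whole. The fingers move at their own pace and stop on an object; the grip force is fixed at half the most. Time passes only in rows, so rows that repeat a pose let the fingers close. It gives the time, the measured TCP pose, the force and the opening at its end, in the units of the state.
- manip.observe(): the state, without advancing time (a new reading comes with each control period).
- manip.camera(name): name is "side" or "top" or "wrist"; returns a dict with "frame" (384x512x3 uint8, red, green, blue), "fx", "fy", "cx", "cy" (pixels), "R" (3x3) and "t" (3): a world point X has camera coordinates R X + t; the wrist camera has in their place "mount" (4x4, takes a point from camera to tool coordinates, whose origin is the TCP and whose axes are the flange's). Camera axes: x right, y down, z forward; pixel columns grow to the right and rows downward; lengths in mm; the calibration is good to about 2 mm. A picture is of the moment at which its call begins: read the wrist's pose just before it. There is no depth.
- manip.sign_off(): hands the job in, once; it reports no verdict.
The state is a dict: "time": time; "joint_positions": joint angles; "joint_vel": joint speeds; "joint_efforts": joint torques, N m; "tcp_pos": TCP position; "ee_rot": TCP orientation; "force": force on the tool from outside, world axes, zero at the start; "torque": the same for the moment, N m; "grip_width": finger opening in mm.
Only numpy, scipy, OpenCV 4.12 (cv2) and the standard library are available. Lean on these libraries where they do the work, as an engineer would, in place of code of your own. Each camera call takes 0.05 s, during which the arm holds its last target.

TASK

Load the blue vial rack into the analyser: with one fingertip push the red finger rail aside to hold the spring gate open, and with another finger push the rack by its steel lip along the lane, past the gate, until it is fully home against the stop inside the clear hood. Keep holding the gate wide open, so that it never touches the rack or the vials, until the rack is home, then let go, so that the gate swings shut behind it. Only push: do not lift the rack out of its lane, and leave the bottle, the beaker and the igniter where they are.

Things in the scene. Friction and masses are not known exactly. Their poses are not given: they have to be found in the camera images.
- loader: Fixed analyser. Origin on the bench (z 0), on the lane's centre line, in the plane of the shut gate. Its +x is the feed direction: open lane at x < 0, gate at x = 0, hood at x > 0; y is left of the feed, z up. Lane bed: top 8 mm above the bench, x -240 to 135, y -50 to 75 mm. Guide rails along x at y = -20 to -16 and 16 to 20 mm, tops 18 mm above the bench.
- stop (a point): Centre of the face of the black end stop inside the clear hood, at loader x = +95 mm, y = 0, 20 mm above the bench. Hood: x 6 to 135, y -30 to 30 mm, top 75 mm above the bench, mouth 42 mm wide and 57 mm high. Beyond it a white console 300 mm high from x = 137 mm on; beside it (y 110 to 260, x 15 to 145 mm) a steel deck with a domed cup, 130 mm high.
- gate (a joint): Gate angle, rad: 0 shut (spring and weight), 1.40 end of travel. An orange blade 44 x 44 mm stands across the lane at x = 0, 21 to 65 mm above the bench (the rack's tongue fits under it). It swings up and over to the loader's +y in its own plane; the rack cannot push it open. From 0.95 rad it is clear of rack and vials. It shuts by itself when released; 1 to 3 N on the rail hold it.
- gate_shaft (a point): Point on the gate's hinge axis: a shaft 7 mm thick along the loader's x, at y = 42 mm, 18 mm above the bench, from x = -229 to 3 mm (point at x = -110 mm). Two bearing blocks at x = -222 and -20 mm, 10 x 20 mm, tops 26 mm above the bench: a fingertip that crosses over it must stay higher.
- gate_rail (a point): Middle of the red finger rail: round bar 8 mm thick along the loader's x, x = -209 to -13 mm (point at -110), on two thin arms 50 mm from the shaft. Push it towards the loader's +y to open. Shut: y = 21 mm, 63 mm above the bench. At angle q: y = 42 + 50 cos(2.007 - q), height 18 + 50 sin(2.007 - q) mm: y = 70 at 1.03 rad, 76 at 1.18, 83 at 1.40.
- rack: Loose blue rack in the lane, 0.2 to 0.4 kg with its four fixed vials. Origin: underside of the blue block's centre; +x towards the feed. Block 84 x 28 x 32 mm, vial caps 52 mm high; behind it a flat tongue 3 mm thick with the push lip. Starts with its nose (x = +42 mm) 15 to 55 mm before the gate. Home: nose at the stop, origin at loader x = +53 mm; the lip stays outside.
- rack_lip (a point): Centre of the rear face of the push lip, the face to push on: upright steel plate 26 mm wide, 4 mm thick, 45 mm high, from 8 to 53 mm above the bench. The face lies 87 mm behind the rack's origin (home: loader x = -34 mm); the point is 30 mm above the bench.
- bottle: Bystander: small amber bottle with blue cap, 42 mm diameter, 78 mm high, origin under its centre. Stands on the bench on the loader's -y side.
- beaker: Bystander: small glass beaker, 52 mm diameter, 62 mm high, origin under its centre. Stands on the bench on the loader's -y side.
- igniter: Bystander: black pen-shaped igniter lying on the bench on the loader's +y side, 130 mm long, 18 mm thick, origin under the middle of its handle, x along it.
Mind the look-alikes: they are no part of the job. Of the things that look like the rack, the smallest one is meant.

How it is judged (in metres and radians):
On the way, in this order (a step that is already met when the one before it is completed fails the run):
1. a finger holds the gate open while the rack is still outside (value of joint gate above 0.85 rad and contact force between the fingers and gate above 0.15 N and x of rack in the frame of loader below -0.035 m), for 0.1 s.
2. the rack reaches home while a finger still holds the gate open (value of joint gate above 0.85 rad and contact force between the fingers and gate above 0.15 N and x of rack in the frame of loader above 0.049 m), for 0.1 s.
At the end, for the whole second after the job is handed in: The rack rests flat in the lane within 4 mm of the stop, and the gate is shut behind it (under 0.06 rad) (x of rack in the frame of loader above 0.049 m and value of joint gate below 0.06 rad and z of rack in the frame of loader below 0.011 m and angle between rack's own z axis and vertical below 0.05 rad and linear speed of rack below 0.01 m/s); the robot touches nothing.
It fails at once if the gate touches the rack or its vials (over 0.5 N) (contact force between gate and rack above 0.5 N).
It fails at once if the rack is lifted or tipped (z of rack in the frame of loader above 0.016 m or angle between rack's own z axis and vertical above 0.15 rad).
It fails at once if a bystander is moved (distance of any of bottle, beaker, igniter from where it was at the start of the episode above 0.015 m).
It also fails if it takes over 38 s, if anything falls off the work surface, if the arm or the gripper's body presses on something with over 40 N, if the wrist force passes 120 N, or if a joint passes its speed limit or range.

## Working session

There is one attempt and no reset: what is moved stays moved. The work goes in short steps, Python scripts to look and compute and a tool call to move; the robot and the scene stay as the last step left them, time stands still between calls to the robot, and variables do not carry over. Pictures are saved under pics/ and viewed, and the job is handed in when it is done.

Besides the shell and the picture viewer there is one more tool, called as name(argument=value, ...), one argument or row to a line, values as JSON. apply_moves: Moves the arm, as the interface text tells. Its arguments: {"type":"object","properties":{"moves":{"type":"array"}},"required":["moves"]}

```bash
mkdir -p pics; python3 - <<'E'
from plant import manip
import cv2
print(manip.observe())
for n in("side","top","wrist"):
    c=manip.camera(n)
    cv2.imwrite(f"pics/{n}0.png",c["frame"][:,:,::-1])
    print(n,{k:(v.tolist() if hasattr(v,'tolist') else v) for k,v in c.items() if k!="frame"})
E
```

```text
{'time': 0.0, 'joint_positions': array([ 1.01940142e+00,  1.24504118e-01,  1.65168625e+00, -6.81480885e-06,
        1.36752813e+00, -8.26307769e-02]), 'joint_vel': array([ 8.56481683e-04, -8.14409396e-04, -4.97948671e-04,  2.52284919e-05,
        3.15999230e-04,  1.45882810e-03]), 'joint_efforts': array([-2.56010608e-03, -4.23615003e+01, -3.65449154e+01, -2.56484818e-04,
        7.01578130e-03, -1.93679620e-05]), 'tcp_pos': array([293.37693847, 579.32621241, 230.04643801]), 'ee_rot': array([-3.13947351e+00, -1.68811433e-04,  2.67282972e+00]), 'force': array([ 0.24285378, -0.19921889, -0.83476325]), 'torque': array([-0.01580081,  0.02058874, -0.00290983]), 'grip_width': 84.98004211165726}
side {'fx': 483.3328296969426, 'fy': 483.3328296969426, 'cx': 253.31985369607293, 'cy': 192.307062336413, 'R': [[0.9944813224715942, -0.1049129024812297, 0.00042678813593663233], [-0.08058343612411606, -0.7664517999868069, -0.6372267634990028], [0.06718042183240217, 0.6336757224242914, -0.7706762418373054]], 't': [-523.4453973231481, 140.6322705732865, 1054.2552128601847]}
top {'fx': 365.5446018999149, 'fy': 365.5446018999149, 'cx': 260.1907377971288, 'cy': 186.7412471829985, 'R': [[0.013405023012902034, -0.9992140001821597, 0.037305323989894855], [-0.9944246356705141, -0.017224823724720412, -0.104033405304343], [0.10459421269644395, -0.03570276302500643, -0.993873917246444]], 't': [23.48450514151598, 567.1862576819623, 706.9781902696782]}
wrist {'fx': 336.75065511279877, 'fy': 336.75065511279877, 'cx': 257.87745515254016, 'cy': 187.53161586455502, 'mount': [[0.0006178038415515815, -0.9490493430614424, -0.3151268994437885, 81.96684927673363], [0.999999627816595, 0.00039654631535165414, 0.000766236052725769, 1.7588393037388794], [-0.0006022334116267765, -0.3151272555423634, 0.9490492348288648, -143.10243670714058], [0.0, 0.0, 0.0, 1.0]]}
```

View pics/side0.png

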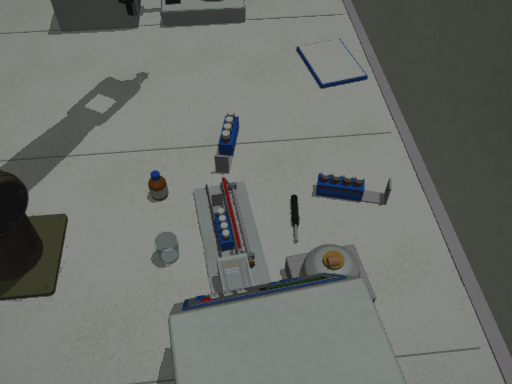

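View pics/top0.png

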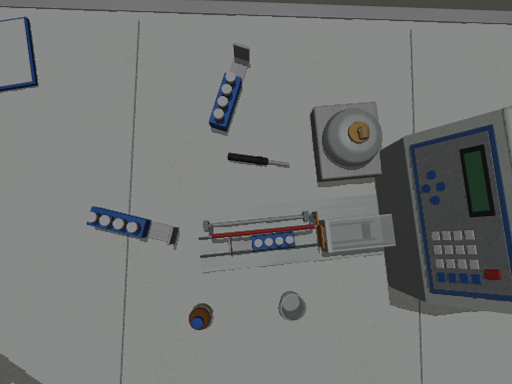

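View pics/wrist0.png

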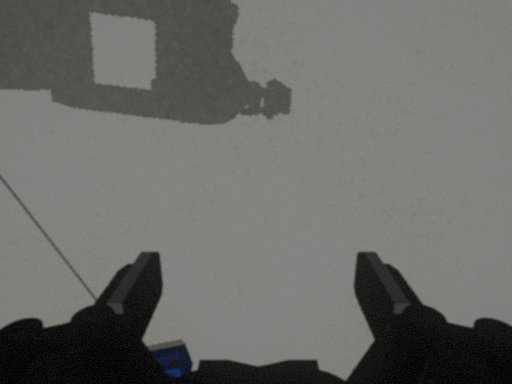

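```bash
python3 - <<'E'
import cv2
a=cv2.imread("pics/top0.png")[190:290,190:400]
cv2.imwrite("pics/topc.png",cv2.resize(a,None,fx=3.8,fy=3.8,interpolation=cv2.INTER_CUBIC))
a=cv2.imread("pics/side0.png")[165:305,180:310]
cv2.imwrite("pics/sidec.png",cv2.resize(a,None,fx=4.2,fy=4.2,interpolation=cv2.INTER_CUBIC))
E
```

```text
(no output)
```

View pics/topc.png

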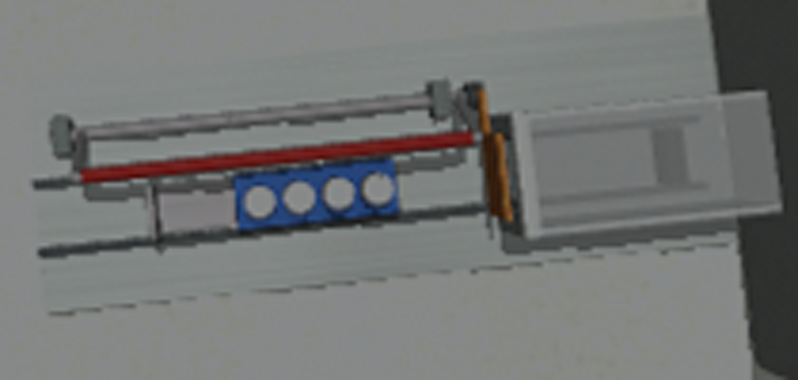

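View pics/sidec.png

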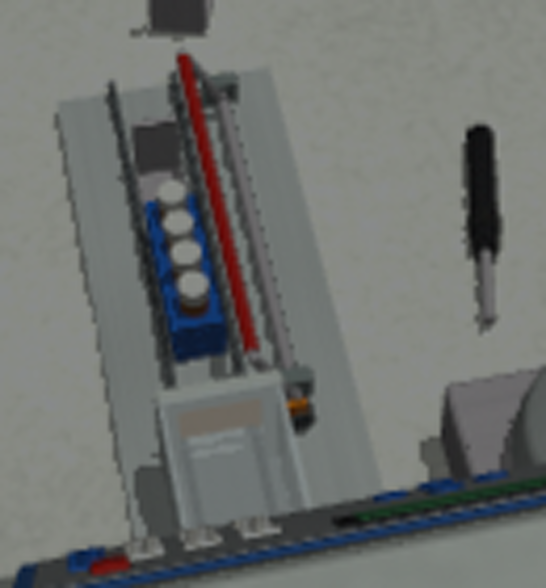

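```bash
cat > h.py <<'E'
import numpy as np
from scipy.optimize import least_squares
def proj(c,X):
    p=np.asarray(X)@np.array(c["R"]).T+np.array(c["t"]); return p[:,:2]/p[:,2:]*[c["fx"],c["fy"]]+[c["cx"],c["cy"]]
E
python3 - <<'E'
from plant import manip
from h import *
top=manip.camera("top");side=manip.camera("side")
T=[(82,176,-209,21,63),(473,139,-13,21,63),(50,313,-240,-50,8),(768,92,135,30,75),(780,210,135,-30,75),(62,125,-222,42,26),(438,95,-20,42,26)]
S=[(184,58,-209,21,63),(252,345,-13,21,63),(60,102,-240,-50,8),(268,68,-240,75,8),(225,83,-222,42,26),(300,378,-20,42,26)]
RT=[(319,194.5,0,0,60),(157,215,-87+2,0,53)]; RS=[(182.5,237,0,0,60),(157,125,-85,0,53)]
def model(p,L,r=0):
    L=np.array(L,float);x=L[:,2]+r;c,s=np.cos(p[2]),np.sin(p[2])
    return np.c_[p[0]+c*x-s*L[:,3],p[1]+s*x+c*L[:,3],L[:,4]]
def f(p,cams="ts"):
    o=[]
    for cam,A,B,sc,off in((top,T,RT,3.8,(190,190)),(side,S,RS,4.2,(180,165))):
        for L,r in((A,0),(B,p[3])):
            o.append(proj(cam,model(p,L,r))-(np.array(L)[:,:2]/sc+off))
    return np.vstack(o)
q=least_squares(lambda p:f(p).ravel(),[450,0,-1.5,-80],loss='soft_l1',x_scale=[10,10,.1,10])
print(q.x); print(f(q.x).round(1))
E
```

```text
[470.98733963 -86.84247935  -1.46503197 -90.50054194]
[[ 0.4 -1.1]
 [ 0.2 -1. ]
 [-1.3 -1.1]
 [ 0.2 -0.6]
 [ 1.2  0.1]
 [-0.   1.8]
 [ 1.5  0.4]
 [ 1.4 -0.8]
 [-0.5 -2.2]
 [-0.4 -0.3]
 [-0.4  1.6]
 [-1.  -0.6]
 [ 0.2 -0.6]
 [-1.7 -1.4]
 [-2.4 -1.2]
 [-0.2  0. ]
 [-0.4 -1. ]]
```

```bash
cat >> h.py <<'E'
from scipy.spatial.transform import Rotation as Ro
P=np.array([470.99,-86.84,-1.46503])
def l2w(x,y,z=0):
    c,s=np.cos(P[2]),np.sin(P[2]); return np.array([P[0]+c*x-s*y,P[1]+s*x+c*y,z])
def w2l(p):
    c,s=np.cos(P[2]),np.sin(P[2]); d=np.array(p[:2])-P[:2]; return np.array([c*d[0]+s*d[1],-s*d[0]+c*d[1],p[2]])
def delta(o,x,y,z,yaw=None):
    R=Ro.from_euler('xyz',o["ee_rot"]); yaw=P[2]+np.pi if yaw is None else yaw
    Rt=Ro.from_euler('xyz',[np.pi,0,yaw])
    print("loader tcp",w2l(o["tcp_pos"]).round(1),"shift",(R.inv().apply(l2w(x,y,z)-o["tcp_pos"])/60).round(3),"turn",np.degrees((R.inv()*Rt).as_rotvec()/6).round(3),"F",o["force"].round(2),"t",o["time"],"w",o["grip_width"])
E
python3 - <<'E'
from plant import manip
from h import *
o=manip.observe()
delta(o,-193,-27.5,150)
# bystanders: back-project top pix at mid height
c=manip.camera("top");R=np.array(c["R"]);t=np.array(c["t"])
for n,u,v,z in(("bottle",197,323,78),("beaker",291,302,55),("ign",262,160,9)):
    d=R.T@np.array([(u-c["cx"])/c["fx"],(v-c["cy"])/c["fy"],1]);o0=-R.T@t
    X=o0+d*(z-o0[2])/d[2];print(n,X.round(),w2l(X).round())
E
```

```text
loader tcp [-681.5 -106.1  230.7] shift [-5.524 -6.121  1.351] turn [-9.000e-03  4.000e-03  9.513e+00] F [ 0.15 -1.07 -0.15] t 0.25 w 84.92264068685331
bottle [313. 144.  78.] [-246. -132.   78.]
beaker [346. -28.  55.] [ -72. -118.   55.]
ign [625.  28.   9.] [-98. 165.   9.]
```

Rack candidates in the top view: (272,241) is the small rack in the lane, (132,222) is a larger one, and (228,95) is another larger one. I choose (272,241): it's the smallest and sits between the guide rails, as the close crop showed. I'll move above the start pose first.

apply_moves(
  moves=[
    {"hand": 50, "x": -0.6, "y": -0.65, "z": 0.15, "rz": 1.1},
    {"hand": 50, "x": -1.3, "y": -1.4, "z": 0.3, "rz": 2.4},
    {"hand": 50, "x": -2.0, "y": -2.1, "z": 0.45, "rz": 3.6},
    {"hand": 50, "x": -2.7, "y": -2.9, "z": 0.6, "rz": 4.8},
    {"hand": 50, "x": -3.4, "y": -3.6, "z": 0.75, "rz": 6.0},
    {"hand": 50, "x": -4.1, "y": -4.4, "z": 0.9, "rz": 7.2},
    {"hand": 50, "x": -4.8, "y": -5.2, "z": 1.05, "rz": 8.4},
    {"hand": 50, "x": -5.4, "y": -5.9, "z": 1.2, "rz": 9.4},
  ],
)

```text
validation failed for argument at $.mo...
```

```bash
python3 - <<'E'
from plant import manip
from h import *
o=manip.observe()
delta(o,-193,-27.5,120)
E
```

```text
loader tcp [-681.5 -106.   230.9] shift [-5.524 -6.122  1.852] turn [-6.000e-03  3.000e-03  9.513e+00] F [0.81 0.14 0.6 ] t 0.3 w 85.38576854484762
```

apply_moves(
  moves=[
    {"hand": 50, "x": -0.6, "y": -0.65, "z": 0.15, "rx": 0, "ry": 0, "rz": 1.1},
    {"hand": 50, "x": -1.3, "y": -1.4, "z": 0.3, "rx": 0, "ry": 0, "rz": 2.4},
    {"hand": 50, "x": -2.0, "y": -2.1, "z": 0.45, "rx": 0, "ry": 0, "rz": 3.6},
    {"hand": 50, "x": -2.7, "y": -2.9, "z": 0.6, "rx": 0, "ry": 0, "rz": 4.8},
    {"hand": 50, "x": -3.4, "y": -3.6, "z": 0.75, "rx": 0, "ry": 0, "rz": 6.0},
    {"hand": 50, "x": -4.1, "y": -4.4, "z": 0.9, "rx": 0, "ry": 0, "rz": 7.2},
    {"hand": 50, "x": -4.8, "y": -5.2, "z": 1.05, "rx": 0, "ry": 0, "rz": 8.4},
    {"hand": 50, "x": -5.4, "y": -5.9, "z": 1.2, "rx": 0, "ry": 0, "rz": 9.4},
  ],
)

```text
time: 1.3
tcp_pos: [423.1, 115.7, 159.5]
ee_rot: [3.14, -0.0, 1.685]
force: [1.0, 0.5, -0.3]
grip_width: 50.2
```

```bash
python3 - <<'E'
from plant import manip
from h import *
import cv2
o=manip.observe()
delta(o,-193,-27.5,110)
for n in("wrist","top","side"):
    c=manip.camera(n);f=c["frame"][:,:,::-1]
    cv2.imwrite(f"pics/{n}1.png",cv2.resize(f,None,fx=1.5,fy=1.5) if n=="wrist" else cv2.resize(f[170:300,170:350] if n=="top" else f[120:280,150:330],None,fx=3.5,fy=3.5))
E
```

```text
loader tcp [-206.5  -26.2  159.5] shift [-0.225 -0.024  0.825] turn [ 0.015 -0.     0.08 ] F [ 0.95  0.49 -0.27] t 1.3 w 50.15482559000745
```

View pics/wrist1.png

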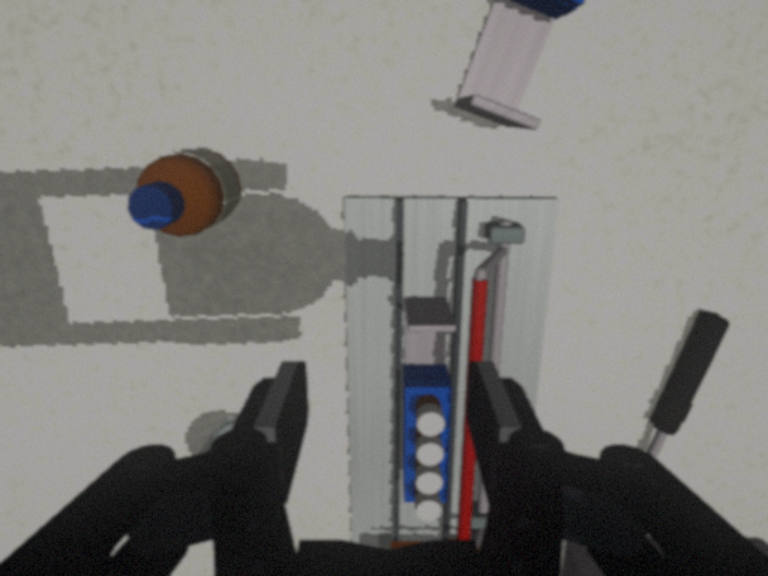

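View pics/side1.png

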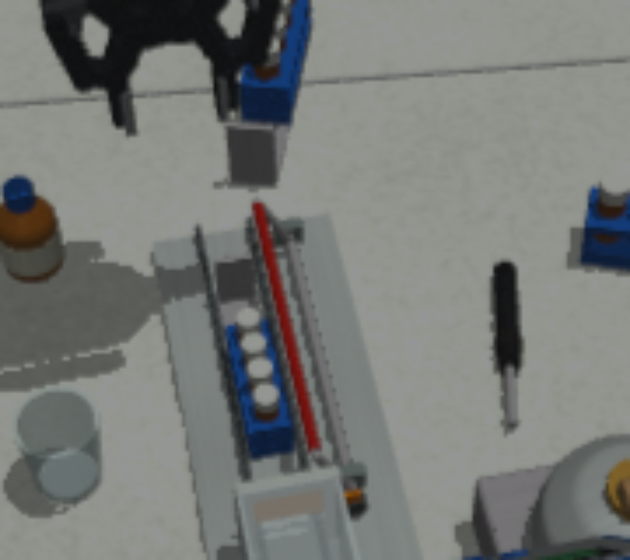

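```bash
cat >> h.py <<'E'
def wproj(c,o,X):
    M=np.array(c["mount"]);R=Ro.from_euler('xyz',o["ee_rot"])
    p=R.inv().apply(np.asarray(X)-o["tcp_pos"]); p=(p-M[:3,3])@M[:3,:3]
    return p[:,:2]/p[:,2:]*[c["fx"],c["fy"]]+[c["cx"],c["cy"]]
E
python3 - <<'E'
from plant import manip
from h import *
o=manip.observe();c=manip.camera("wrist")
L=[(-209,21,67),(-240,75,8),(-240,-50,8),(-178.5,13,53),(-178.5,-13,53),(-222,42,26),(-209,42,18)]
for l,u in zip(L,wproj(c,o,[l2w(*l) for l in L])): print(l,(u*1.5).round())
# tip guesses
R=Ro.from_euler('xyz',o["ee_rot"])
for d in(0,4,8):
  for y in(25,39.5):
    print("tip",d,y,wproj(c,o,[o["tcp_pos"]+R.apply([11,y,-d]),o["tcp_pos"]+R.apply([-11,y,-d])])*1.5)
E
```

```text
(-209, 21, 67) [483. 286.]
(-240, 75, 8) [561. 204.]
(-240, -50, 8) [347. 202.]
(-178.5, 13, 53) [460. 331.]
(-178.5, -13, 53) [411. 331.]
(-222, 42, 26) [509. 241.]
(-209, 42, 18) [504. 259.]
tip 0 25 [[465.73303625 355.63307406]
 [462.38906357 416.28936103]]
tip 0 39.5 [[511.93837717 355.65210245]
 [506.66106674 416.30493566]]
tip 4 25 [[467.67410238 361.56710848]
 [464.16843681 423.39417033]]
tip 4 39.5 [[515.01332137 361.58632587]
 [509.4803473  423.40979223]]
tip 8 25 [[469.71284535 367.79975082]
 [466.033423   430.84082117]]
tip 8 39.5 [[518.24299312 367.81915237]
 [512.4352688  430.85647692]]
```

apply_moves(
  moves=[
    {"hand": 50, "x": -0.2, "y": -0.05, "z": 0.4, "rx": 0, "ry": 0, "rz": 0.08},
    {"hand": 50, "x": -0.2, "y": -0.05, "z": 0.9, "rx": 0, "ry": 0, "rz": 0.08},
    {"hand": 50, "x": -0.2, "y": -0.05, "z": 1.3, "rx": 0, "ry": 0, "rz": 0.08},
    {"hand": 50, "x": -0.2, "y": -0.05, "z": 1.6, "rx": 0, "ry": 0, "rz": 0.08},
    {"hand": 50, "x": -0.2, "y": -0.05, "z": 1.8, "rx": 0, "ry": 0, "rz": 0.08},
    {"hand": 50, "x": -0.2, "y": -0.05, "z": 2.0, "rx": 0, "ry": 0, "rz": 0.08},
    {"hand": 50, "x": -0.2, "y": -0.05, "z": 2.08, "rx": 0, "ry": 0, "rz": 0.08},
    {"hand": 50, "x": -0.2, "y": -0.05, "z": 2.08, "rx": 0, "ry": 0, "rz": 0.08},
  ],
)

```text
time: 2.5
tcp_pos: [421.3, 105.5, 34.5]
ee_rot: [-3.141, -0.0, 1.68]
force: [0.7, -0.3, 0.4]
grip_width: 50.3
```

```bash
cat > look.py <<'E'
import sys
from plant import manip
from h import *
import cv2
k=sys.argv[1]
o=manip.observe()
delta(o,-194.5,33,34)
for n in sys.argv[2:]:
    c=manip.camera(n);f=c["frame"][:,:,::-1]
    cv2.imwrite(f"pics/{n}{k}.png",cv2.resize(f,None,fx=1.5,fy=1.5) if n=="wrist" else cv2.resize(f[170:300,170:350] if n=="top" else f[140:290,160:330],None,fx=4,fy=4,interpolation=cv2.INTER_CUBIC))
E
python3 look.py 2 wrist side
```

```text
loader tcp [-196.5  -29.1   34.5] shift [-0.037  1.036  0.008] turn [-0.002 -0.     0.035] F [ 0.71 -0.29  0.35] t 2.5 w 50.29058384399607
```

View pics/wrist2.png

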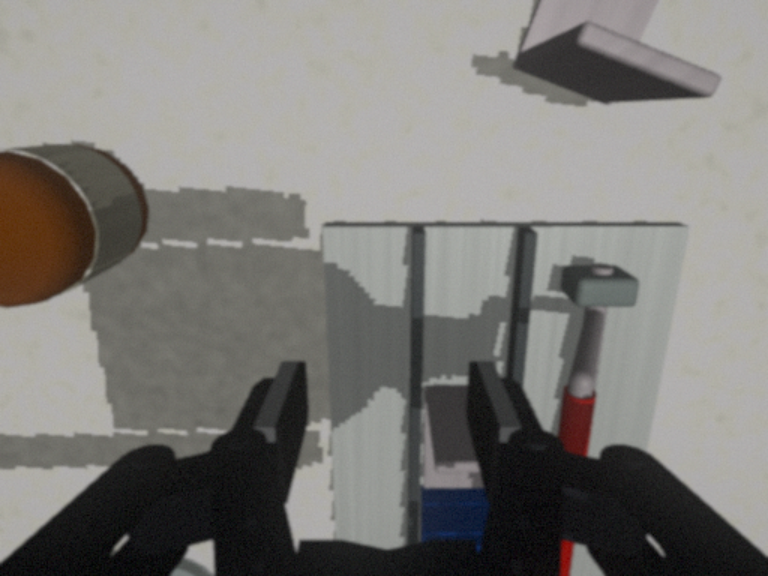

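View pics/side2.png

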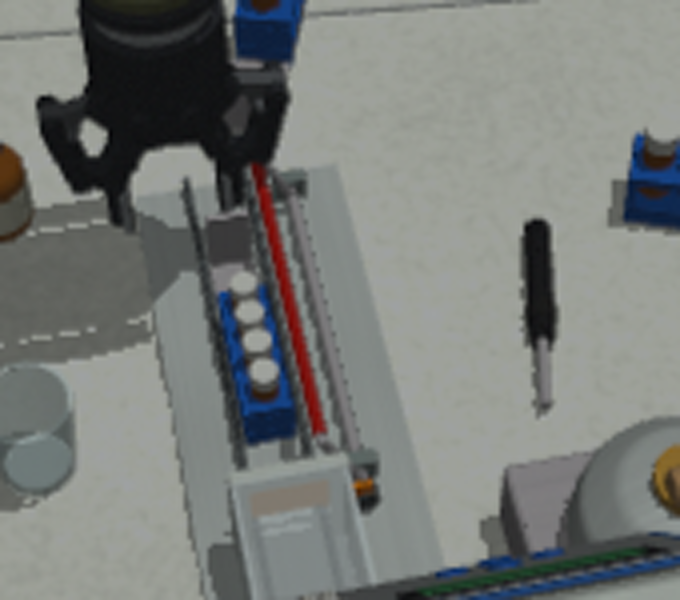

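apply_moves(
  moves=[
    {"hand": 50, "x": -0.03, "y": 0.12, "z": 0, "rx": 0, "ry": 0, "rz": 0},
    {"hand": 50, "x": -0.03, "y": 0.25, "z": 0, "rx": 0, "ry": 0, "rz": 0},
    {"hand": 50, "x": -0.03, "y": 0.4, "z": 0, "rx": 0, "ry": 0, "rz": 0},
    {"hand": 50, "x": -0.03, "y": 0.55, "z": 0, "rx": 0, "ry": 0, "rz": 0},
    {"hand": 50, "x": -0.03, "y": 0.7, "z": 0, "rx": 0, "ry": 0, "rz": 0},
    {"hand": 50, "x": -0.03, "y": 0.85, "z": 0, "rx": 0, "ry": 0, "rz": 0},
    {"hand": 50, "x": -0.03, "y": 0.95, "z": 0, "rx": 0, "ry": 0, "rz": 0},
    {"hand": 50, "x": -0.03, "y": 1.03, "z": 0, "rx": 0, "ry": 0, "rz": 0},
  ],
)

```text
time: 3.6
tcp_pos: [481.1, 110.2, 33.0]
ee_rot: [-3.136, -0.0, 1.68]
force: [-6.6, -0.6, -5.8]
grip_width: 49.8
```

```bash
python3 look.py 3 wrist side top
```

```text
loader tcp [-194.8   30.9   33. ] shift [-0.006  0.036 -0.017] turn [-0.049  0.     0.034] F [-6.64 -0.58 -5.84] t 3.6 w 49.79642456978923
```

View pics/wrist3.png

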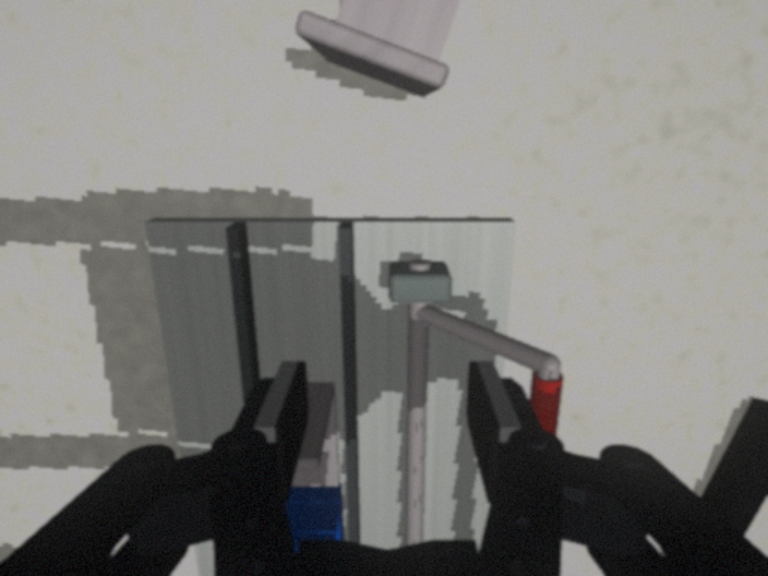

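View pics/side3.png

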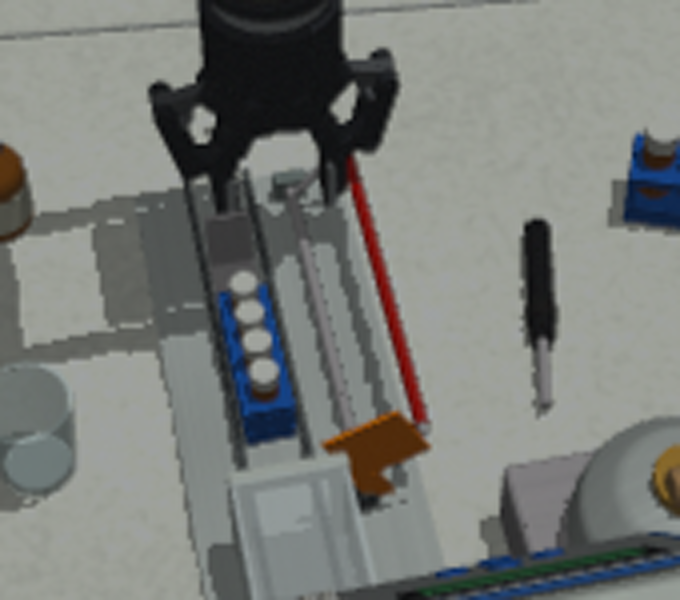

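View pics/top3.png

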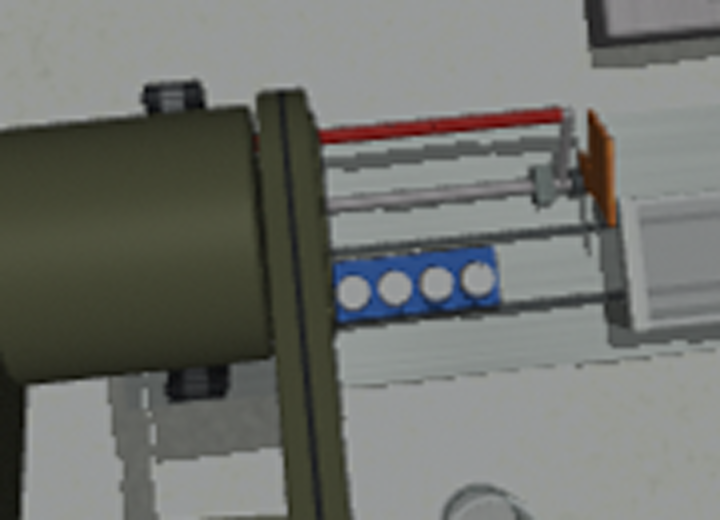

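```bash
python3 - <<'E'
from plant import manip
from h import *
t=manip.camera("top");s=manip.camera("side")
def at(c,X): return proj(c,[X])[0]
for q in(1.0,1.1,1.2,1.3,1.4):
    X=l2w(-13,42+50*np.cos(2.007-q),18+50*np.sin(2.007-q))
    print(q,((at(t,X)-170)*4).round(),((at(s,X)-[160,140])*4).round())
X=l2w(-13,21,63)
o=manip.observe();print(o["force"].round(1),o["joint_positions"].round(2),w2l(o["tcp_pos"]))
E
```

```text
1.0 [567. 123.] [409. 421.]
1.1 [565. 115.] [417. 423.]
1.2 [563. 108.] [424. 425.]
1.3 [561. 102.] [430. 428.]
1.4 [559.  96.] [435. 431.]
[-4.9 -0.2 -4.1] [ 0.12 -0.    2.14  0.    1.    0.01] [-194.83843611   30.95427747   33.21394896]
```

Gate angle reads about 1.13 from the rail end: (565,115) in the top crop and (420,423) in the side crop. Finger B is behind the lip. Now I'll push gently, adding a bit of y.

apply_moves(
  moves=[
    {"hand": 50, "x": -0.05, "y": 0.03, "z": 0, "rx": 0, "ry": 0, "rz": 0},
    {"hand": 50, "x": -0.15, "y": 0.05, "z": 0, "rx": 0, "ry": 0, "rz": 0},
    {"hand": 50, "x": -0.25, "y": 0.05, "z": 0, "rx": 0, "ry": 0, "rz": 0},
    {"hand": 50, "x": -0.4, "y": 0.05, "z": 0, "rx": 0, "ry": 0, "rz": 0},
    {"hand": 50, "x": -0.55, "y": 0.05, "z": 0, "rx": 0, "ry": 0, "rz": 0},
    {"hand": 50, "x": -0.65, "y": 0.05, "z": 0, "rx": 0, "ry": 0, "rz": 0},
    {"hand": 50, "x": -0.72, "y": 0.05, "z": 0, "rx": 0, "ry": 0, "rz": 0},
  ],
)

```text
time: 4.72
tcp_pos: [490.9, 67.6, 34.7]
ee_rot: [3.141, -0.0, 1.68]
force: [-4.3, 3.1, -0.2]
grip_width: 49.8
```

```bash
python3 look.py 4 side top wrist
```

```text
loader tcp [-151.5   36.1   34.7] shift [ 0.717 -0.049  0.013] turn [ 0.007 -0.003  0.031] F [-4.33  3.11 -0.2 ] t 4.725 w 49.8000806082636
```

View pics/side4.png

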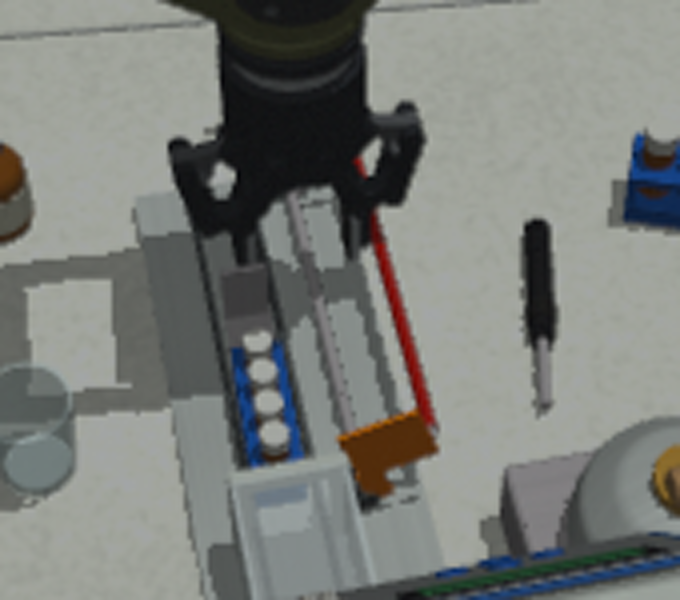

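View pics/top4.png

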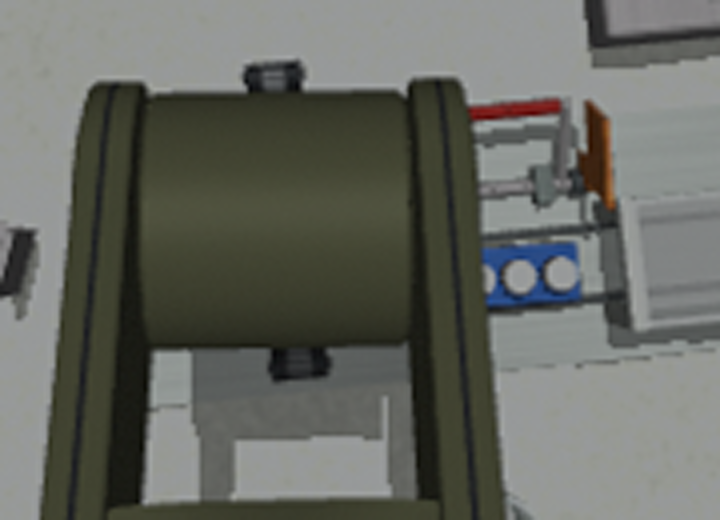

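View pics/wrist4.png

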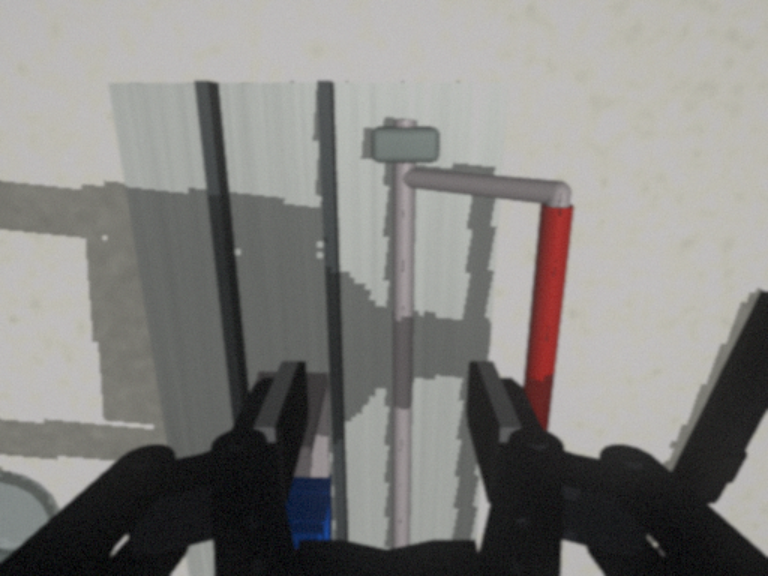

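apply_moves(
  moves=[
    {"hand": 50, "x": -0.1, "y": -0.02, "z": 0, "rx": 0, "ry": 0, "rz": 0},
    {"hand": 50, "x": -0.25, "y": -0.02, "z": 0, "rx": 0, "ry": 0, "rz": 0},
    {"hand": 50, "x": -0.4, "y": -0.02, "z": 0, "rx": 0, "ry": 0, "rz": 0},
    {"hand": 50, "x": -0.55, "y": -0.02, "z": 0, "rx": 0, "ry": 0, "rz": 0},
    {"hand": 50, "x": -0.7, "y": -0.02, "z": 0, "rx": 0, "ry": 0, "rz": 0},
    {"hand": 50, "x": -0.85, "y": -0.02, "z": 0, "rx": 0, "ry": 0, "rz": 0},
    {"hand": 50, "x": -0.95, "y": -0.02, "z": 0, "rx": 0, "ry": 0, "rz": 0},
    {"hand": 50, "x": -1.0, "y": -0.02, "z": 0, "rx": 0, "ry": 0, "rz": 0},
  ],
)

```text
time: 5.88
tcp_pos: [495.9, 7.8, 34.7]
ee_rot: [3.142, -0.001, 1.679]
force: [-3.3, 4.1, 1.7]
grip_width: 50.2
```

```bash
python3 look.py 5 side top
```

```text
loader tcp [-91.5  34.8  34.7] shift [ 1.717 -0.025  0.014] turn [ 0.001 -0.007  0.027] F [-3.28  4.15  1.69] t 5.875 w 50.23191782623164
```

View pics/side5.png

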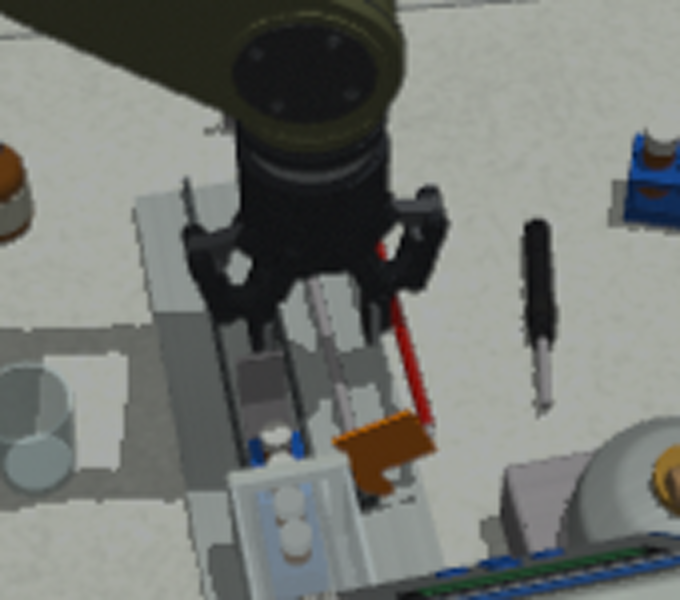

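View pics/top5.png

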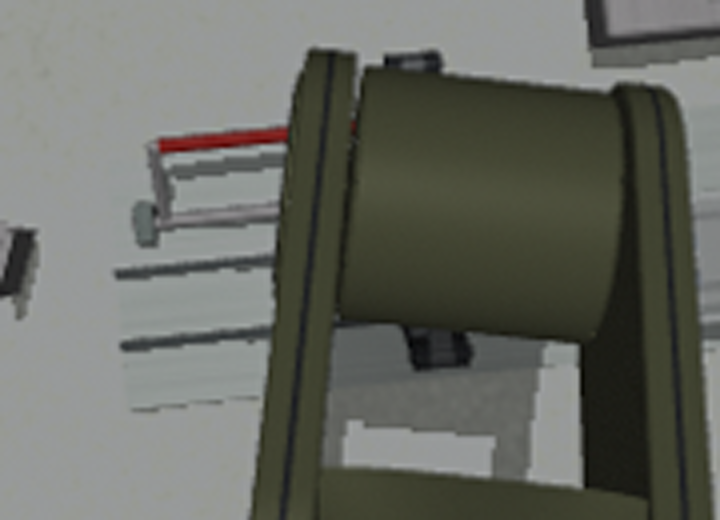

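apply_moves(
  moves=[
    {"hand": 50, "x": -0.1, "y": 0, "z": 0, "rx": 0, "ry": 0, "rz": 0},
    {"hand": 50, "x": -0.22, "y": 0, "z": 0, "rx": 0, "ry": 0, "rz": 0},
    {"hand": 50, "x": -0.35, "y": 0, "z": 0, "rx": 0, "ry": 0, "rz": 0},
    {"hand": 50, "x": -0.48, "y": 0, "z": 0, "rx": 0, "ry": 0, "rz": 0},
    {"hand": 50, "x": -0.58, "y": 0, "z": 0, "rx": 0, "ry": 0, "rz": 0},
    {"hand": 50, "x": -0.65, "y": 0, "z": 0, "rx": 0, "ry": 0, "rz": 0},
    {"hand": 50, "x": -0.7, "y": 0, "z": 0, "rx": 0, "ry": 0, "rz": 0},
  ],
)

```text
time: 6.85
tcp_pos: [500.5, -33.7, 34.7]
ee_rot: [-3.142, -0.001, 1.68]
force: [-3.1, 5.5, 2.4]
grip_width: 50.1
```

```bash
python3 look.py 6 side
```

```text
loader tcp [-49.7  34.9  34.7] shift [ 2.413 -0.024  0.014] turn [-0.001 -0.007  0.031] F [-3.13  5.47  2.42] t 6.85 w 50.05417190160129
```

View pics/side6.png

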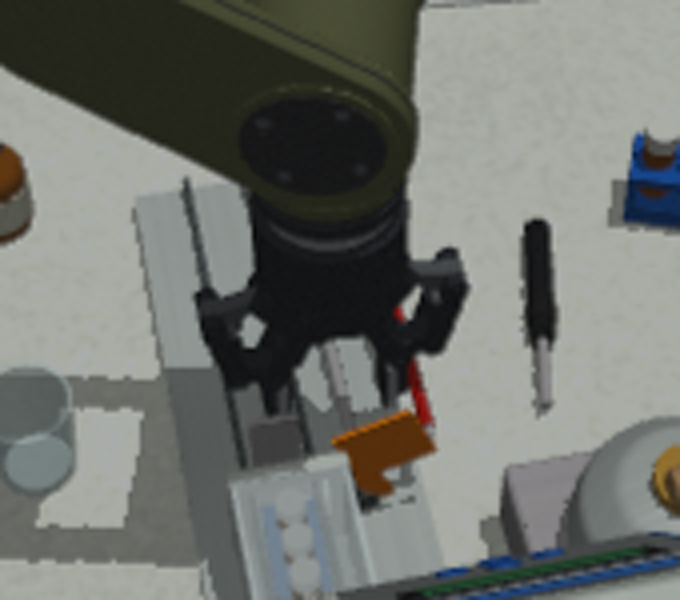

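Nearly home. I'll continue in 1.5 mm steps and watch the force.

apply_moves(
  moves=[
    {"hand": 50, "x": -0.025, "y": 0, "z": 0, "rx": 0, "ry": 0, "rz": 0},
    {"hand": 50, "x": -0.05, "y": 0, "z": 0, "rx": 0, "ry": 0, "rz": 0},
    {"hand": 50, "x": -0.06, "y": 0, "z": 0, "rx": 0, "ry": 0, "rz": 0},
  ],
)

```text
time: 7.28
tcp_pos: [500.8, -37.0, 34.7]
ee_rot: [-3.141, -0.001, 1.68]
force: [-3.6, 6.8, 2.5]
grip_width: 50.1
```

apply_moves(
  moves=[
    {"hand": 50, "x": -0.02, "y": 0, "z": 0, "rx": 0, "ry": 0, "rz": 0},
    {"hand": 50, "x": -0.04, "y": 0, "z": 0, "rx": 0, "ry": 0, "rz": 0},
  ],
)

```text
time: 7.52
tcp_pos: [500.8, -37.3, 34.7]
ee_rot: [-3.141, -0.006, 1.677]
force: [-3.9, 16.6, 4.1]
grip_width: 50.1
```

apply_moves(
  moves=[
    {"hand": 50, "x": -0.02, "y": 0, "z": 0, "rx": 0, "ry": 0, "rz": 0},
    {"hand": 50, "x": -0.02, "y": 0, "z": 0, "rx": 0, "ry": 0, "rz": 0},
    {"hand": 50, "x": -0.02, "y": 0, "z": 0, "rx": 0, "ry": 0, "rz": 0},
  ],
)

```text
time: 7.9
tcp_pos: [500.8, -37.3, 34.7]
ee_rot: [-3.141, -0.008, 1.677]
force: [-4.3, 18.4, 5.0]
grip_width: 50.2
```

```bash
python3 look.py 7 side; python3 - <<'E'
from plant import manip
from h import *
s=manip.camera("side")
for x in(49,53):
  for dx in(-85,0):
    print(x,dx,((proj(s,[l2w(x+dx,0,53 if dx else 60)])[0]-[160,140])*4).round())
E
```

```text
loader tcp [-46.1  34.9  34.7] shift [ 2.473 -0.031  0.032] turn [-0.005 -0.078  0.002] F [-4.31 18.39  5.04] t 7.9 w 50.215507477680376
49 -85 [271. 416.]
49 0 [301. 550.]
53 -85 [273. 422.]
53 0 [303. 557.]
```

View pics/side7.png

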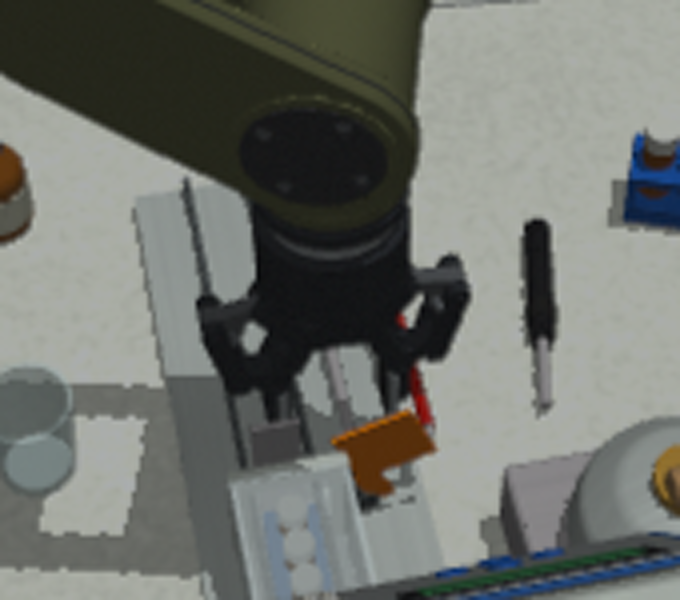

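```bash
python3 - <<'E'
from plant import manip
import cv2
f=manip.camera("side")["frame"][:,:,::-1][235:305,205:275]
cv2.imwrite("pics/z8.png",cv2.resize(f,None,fx=8,fy=8,interpolation=cv2.INTER_CUBIC))
from h import *
s=manip.camera("side")
for n,X in dict(lipL=(-33,-13,53),lipR=(-33,13,53),noseL=(95,-14,40),noseR=(95,14,40),rearL=(11,-14,40),rearR=(11,14,40),hood=(6,30,75),hood2=(6,-30,75)).items(): print(n,((proj(s,[l2w(*X)])[0]-[205,235])*8).round())
E
```

```text
lipL [135.  90.]
lipR [233.  73.]
noseL [223. 555.]
noseR [336. 532.]
rearL [163. 260.]
rearR [270. 240.]
hood [326. 140.]
hood2 [ 90. 182.]
```

View pics/z8.png

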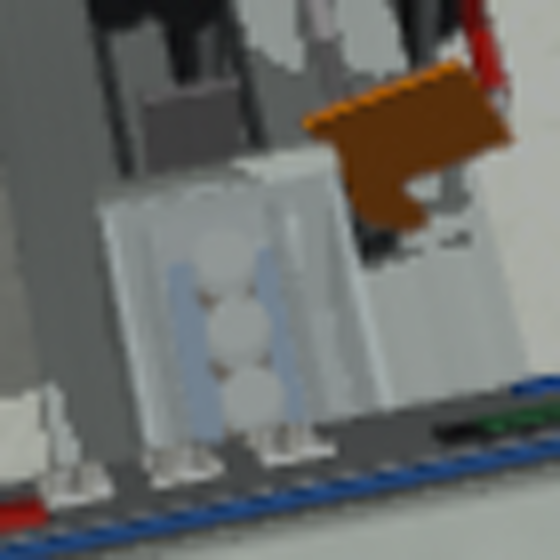

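```bash
python3 - <<'E'
from plant import manip
o=manip.observe();print(o["force"],o["torque"],o["joint_efforts"])
E
```

```text
[-4.36178283 17.81137343  5.8581904 ] [ 2.86304955  0.82397945 -0.46430779] [ -8.54939729 -29.75546122 -32.50073433  -3.99785534  -2.04446711
  -0.48668403]
```

Torque places the 18 N push contact at the fingertip on the lip (about 3 cm to the loader's -y side). So the rack is against the stop, with the gate still open. Now I'll back off along the rail to x ≈ -150, away from the beaker, then ease the gate shut.

apply_moves(
  moves=[
    {"hand": 50, "x": 0.06, "y": 0, "z": 0, "rx": 0, "ry": 0, "rz": 0},
    {"hand": 50, "x": 0.2, "y": 0, "z": 0, "rx": 0, "ry": 0, "rz": 0},
    {"hand": 50, "x": 0.45, "y": 0, "z": 0, "rx": 0, "ry": 0, "rz": 0},
    {"hand": 50, "x": 0.75, "y": 0, "z": 0, "rx": 0, "ry": 0, "rz": 0},
    {"hand": 50, "x": 1.05, "y": 0, "z": 0, "rx": 0, "ry": 0, "rz": 0},
    {"hand": 50, "x": 1.35, "y": 0, "z": 0, "rx": 0, "ry": 0, "rz": 0},
    {"hand": 50, "x": 1.6, "y": 0, "z": 0, "rx": 0, "ry": 0, "rz": 0},
    {"hand": 50, "x": 1.75, "y": 0, "z": 0, "rx": 0, "ry": 0, "rz": 0},
  ],
)

```text
time: 9.1
tcp_pos: [489.5, 64.5, 34.4]
ee_rot: [-3.141, 0.0, 1.681]
force: [-3.2, -2.6, 0.2]
grip_width: 49.9
```

```bash
python3 look.py 9 side
```

```text
loader tcp [-148.6   34.4   34.4] shift [ 0.766 -0.02   0.007] turn [-0.003  0.     0.043] F [-3.22 -2.59  0.18] t 9.1 w 49.90873647046759
```

View pics/side9.png

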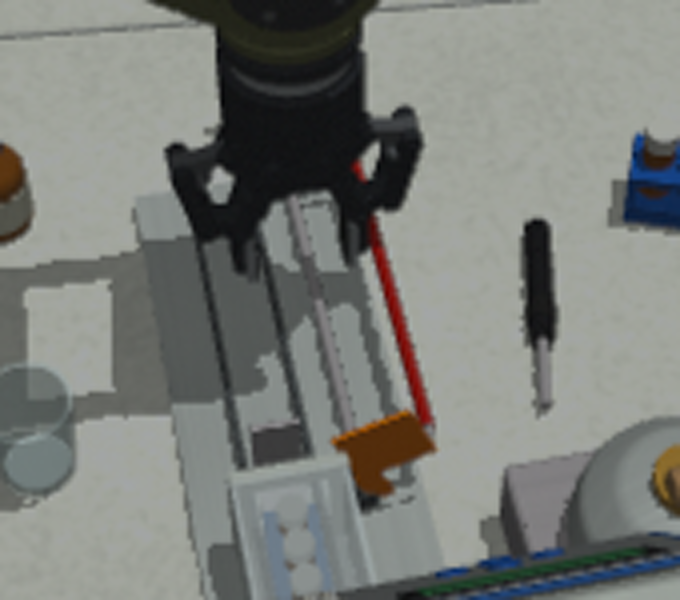

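Rack stayed in place (lip at (277,440)). Now I'll ease the gate shut.

apply_moves(
  moves=[
    {"hand": 50, "x": 0, "y": -0.12, "z": 0, "rx": 0, "ry": 0, "rz": 0},
    {"hand": 50, "x": 0, "y": -0.27, "z": 0, "rx": 0, "ry": 0, "rz": 0},
    {"hand": 50, "x": 0, "y": -0.42, "z": 0, "rx": 0, "ry": 0, "rz": 0},
    {"hand": 50, "x": 0, "y": -0.57, "z": 0, "rx": 0, "ry": 0, "rz": 0},
    {"hand": 50, "x": 0, "y": -0.72, "z": 0, "rx": 0, "ry": 0, "rz": 0},
    {"hand": 50, "x": 0, "y": -0.87, "z": 0, "rx": 0, "ry": 0, "rz": 0},
    {"hand": 50, "x": 0, "y": -1.0, "z": 0, "rx": 0, "ry": 0, "rz": 0},
    {"hand": 50, "x": 0, "y": -1.1, "z": 0, "rx": 0, "ry": 0, "rz": 0},
  ],
)

```text
time: 10.15
tcp_pos: [424.0, 56.2, 34.7]
ee_rot: [3.141, 0.0, 1.68]
force: [-0.1, 1.3, -0.4]
grip_width: 50.3
```

apply_moves(
  moves=[
    {"hand": 50, "x": 0, "y": -0.05, "z": -0.1, "rx": 0, "ry": 0, "rz": 0},
    {"hand": 50, "x": 0.05, "y": -0.05, "z": -0.5, "rx": 0, "ry": 0, "rz": 0},
    {"hand": 50, "x": 0.3, "y": -0.05, "z": -1.1, "rx": 0, "ry": 0, "rz": 0},
    {"hand": 50, "x": 0.9, "y": -0.05, "z": -1.8, "rx": 0, "ry": 0, "rz": 0},
    {"hand": 50, "x": 1.7, "y": -0.05, "z": -2.4, "rx": 0, "ry": 0, "rz": 0},
    {"hand": 50, "x": 2.5, "y": -0.05, "z": -2.8, "rx": 0, "ry": 0, "rz": 0},
    {"hand": 50, "x": 3.2, "y": -0.05, "z": -3.0, "rx": 0, "ry": 0, "rz": 0},
    {"hand": 50, "x": 3.8, "y": -0.05, "z": -3.0, "rx": 0, "ry": 0, "rz": 0},
  ],
)

```text
time: 11.15
tcp_pos: [396.9, 284.7, 217.1]
ee_rot: [3.137, -0.002, 1.681]
force: [0.9, -0.1, -0.7]
grip_width: 49.8
```

```bash
python3 look.py 10 side top
```

```text
loader tcp [-377.3  -34.4  217.1] shift [-3.056  1.098  3.051] turn [ 0.039 -0.016  0.042] F [ 0.89 -0.07 -0.72] t 11.15 w 49.78322482038239
```

View pics/side10.png

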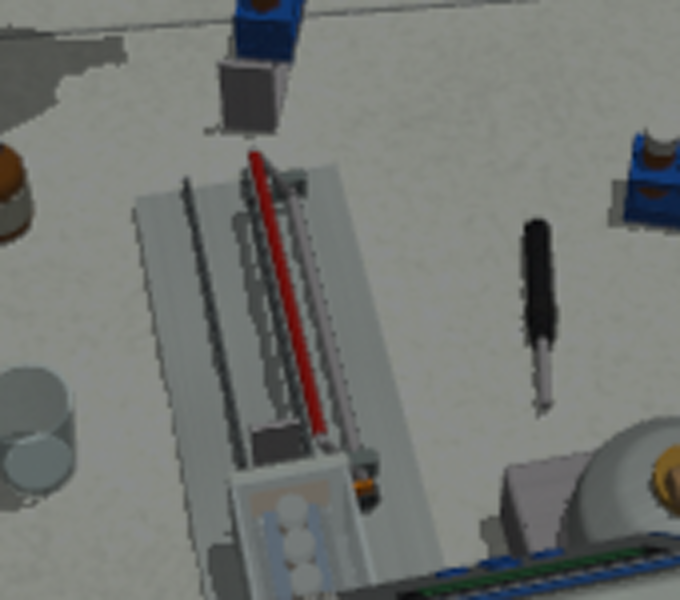

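View pics/top10.png

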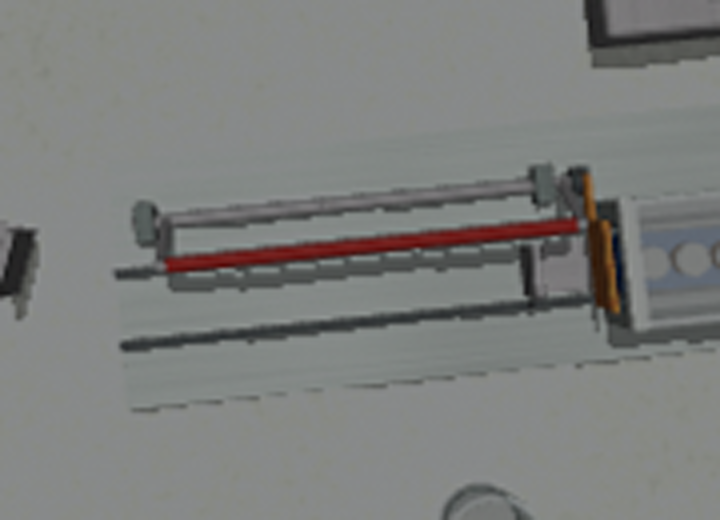

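Gate shut: the rail end is back at its start pixel. Now I'll check from above that the rack nose is at the stop.

```bash
python3 - <<'E'
from plant import manip
import cv2
from h import *
s=manip.camera("top");f=s["frame"][:,:,::-1][205:265,295:405]
cv2.imwrite("pics/z11.png",cv2.resize(f,None,fx=7,fy=7,interpolation=cv2.INTER_CUBIC))
for n,X in dict(lip=(-32,0,53),noseR=(95,-14,40),noseL=(95,14,40),stopz=(95,0,20),rear=(11,0,40),hoodL=(6,30,75),endL=(135,30,75),endR=(135,-30,75)).items(): print(n,((proj(s,[l2w(*X)])[0]-[295,205])*7).round())
E
```

```text
lip [ 71. 226.]
noseR [514. 232.]
noseL [502. 133.]
stopz [485. 181.]
rear [215. 210.]
hoodL [212. 104.]
endL [681.  60.]
endR [710. 283.]
```

View pics/z11.png

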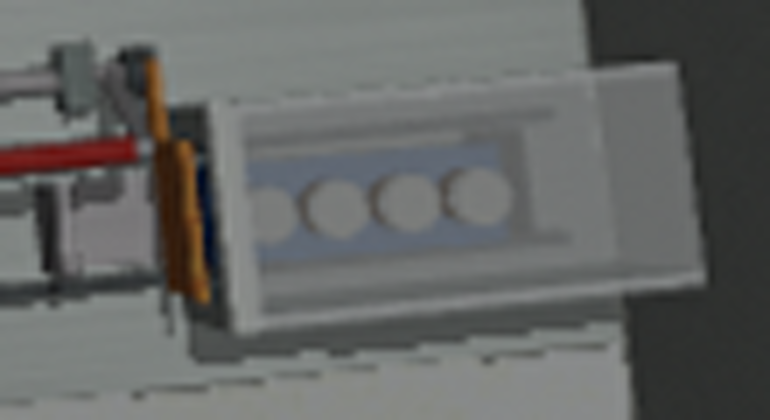

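```bash
python3 -c "
from plant import manip
o=manip.observe();print(o['time'],o['force']);print(manip.sign_off())"
```

```text
11.3 [-0.26293508  0.28557809  0.20645303]
the job is handed in; nothing more can be done
None
```

The blue rack is loaded: it sits against the stop inside the hood, and the gate is shut behind it. I handed the job in at 11.3 s of the 38 s allowed; the sign-off gives no verdict.

**What I did:** With the jaws set across the lane, one fingertip pushed the red rail aside and the other pushed the steel lip along the lane. From the camera images and the hand position, the gate stayed at about 1.1 to 1.3 rad throughout the push. The push force rose to about 18 N and the hand stopped moving, with the torque placing the contact on the fingertip at the lip. I then backed along the rail, eased the gate shut and moved the hand well clear.

**Last checks:**
- **Rack:** In the top view the nose edge is about where the home position should be and meets the stop.
- **Gate:** The rail ends are back at their shut-gate pixels.
- **Robot:** The force reading at hand-in was near zero, so it touches nothing.
- **Bystanders:** The beaker and igniter look unmoved in the side view. The bottle lies mostly outside the last crops, but nothing came near it.

**Disagreement:** My fit of the loader's position differed between cameras by 2 to 3 mm. Because of that I relied on the push force and the nose meeting the stop in the picture to confirm the rack was home.

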